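# Close the slide-staining box and set its clamp screw

### The arm

A 6-joint arm with a two-finger parallel gripper is mounted at the origin on the work surface. World frame = base frame: x ahead of the robot, y to its left, z up, the work surface at z = 0. Lengths are in m, angles in rad, forces in N, time in s.
With the tool pointing down it reaches from about 0.35 to 0.975 m from the base axis. Payload 4.9 kg.
Tool frame: the origin (TCP) lies on the centre line of the jaws, within the pads' length; the fingertips stand 22 mm ahead of it and the grasp point (between the pads) lies 3 mm ahead of it (robot.finger_overhang is the distance from the TCP to the fingertips, in m); z points along the fingers, y is the direction in which the jaws open and shut (so a half turn about z gives the same grasp; the last joint's range is limited). The gripper opens to 85 mm and grips with 20 to 120 N. Pads are 22 mm wide; open, the fingers measure 114 mm over their backs; the gripper's body (76 mm by 85 mm) begins 54 mm behind the grasp point. The pads swing forward as they close: fully open they stand 13 mm farther back than shut.
Start: joints at [1.127, 0.053, 1.613, -0, 1.476, -0.119], TCP at [0.199, 0.592, 0.253] pointing down, gripper open.
Joint ranges: [-3.01, 3.01], [-1.01, 2.22], [0.06, 2.58], [-1.02, 4.17], [0.09, 2.62], [-3.14, 3.14]. Speed limits (rad/s): [2.57, 2.57, 3.14, 3.14, 3.14, 3.14].

### API

Orientations are given as a unit quaternion [x, y, z, w].
In Python, from workcell import robot, camera, hand_in gives the robot as it stands.
- The arm moves only by the shell command python3 -m crank 'ROWS' [FORCE]. ROWS is JSON, a list of rows, each an object with "slide": the shift along the tool's x, y, z scaled (see below), a list of three; "rotation": the turn, a rotation vector about the tool's x, y, z scaled (see below), a list of three; "fingers": the closure, from -1 (fully open) to 1 (shut), so that 0 is half open. A call has 1 to 8 rows; each row is the pose to reach, as a shift and turn from the pose commanded when the call began, along the tool's axes at that moment; what a row does not reach only later rows make up. The controller multiplies each number of a shift by 250 mm and each number of a turn by pi/2 rad. A row lasts 1/8 s, in which the tool goes at most 62.5 mm and 10.7 degrees, less where a joint would pass 70% of its speed; a pose out of reach is approached as far as the arm can. A call with a number of a shift or a turn outside -1 to 1 is refused whole. A call with a gripper value outside its range is refused whole. The fingers move at their own pace and stop on an object; FORCE is the grip in N (left out, the last holds). Time passes only in rows, so rows that repeat a pose let the fingers close. It gives the time, the measured TCP pose, the force and the opening at its end, in the units of the state.
- robot.read_state(): the state, without advancing time (a new reading comes with each control period).
- camera(name): name is "scene" or "top" or "wrist"; returns a dict with "pixels" (480x640x3 uint8, red, green, blue), "mtx" (3x3 intrinsics, pixels), "k1" (the pictures are not rectified: a ray, as slopes to the right and down, at radius r is drawn at 1 + k1 r^2 times it, then the intrinsics apply), "R" (3x3) and "t" (3): a world point X has camera coordinates R X + t. Camera axes: x right, y down, z forward; pixel columns grow to the right and rows downward; lengths in m; the calibration is good to about 2 mm. A picture is of the moment at which its call begins. There is no depth.
- hand_in(): hands the job in, once; it reports no verdict.
The state is a dict: "t": time; "qpos": joint angles; "joint_vel": joint speeds; "effort": joint torques, N m; "tool_pos": TCP position; "eef_rot": TCP orientation; "ft_force": force on the tool from outside, world axes, zero at the start; "moment": the same for the moment, N m; "grip_width": finger opening in m.
Only numpy, scipy, OpenCV 4.12 (cv2) and the standard library are available. Lean on these libraries where they do the work, as an engineer would, in place of code of your own. Each camera call takes 0.05 s, during which the arm holds its last target.

### The job

Slide the cover of the slide-staining box fully shut over the glass slides, up to the clamp block. Then turn the thumbscrew on the clamp block clockwise until it seats, back it off a quarter turn so that the cover is not pinched, and finish while still gripping the thumbscrew by its wings, holding it steady there. Leave the bottle, the jar and the two small plastic clips where they are.

Things in the scene. Friction and masses are not known exactly. Their poses are not given: they have to be found in the camera images.
- stain_box: White plastic box fixed to the bench, 290 x 120 x 46 mm, origin at its underside's centre. Its x axis (pointing to the robot's left within 35 degrees) runs along its length: x -145 to -30 mm solid deck where the open cover is parked, -30 to 85 open compartment with glass slides, 75 to 145 aluminium clamp block, top 56 mm up. Aluminium runners on the long edges, tops 54 mm up, guide the cover.
- cover (a joint): Distance of the cover from shut, m: 0 = fully shut against the clamp block (firm stop), 0.105 = fully open; begins at 0.06 to 0.10. The cover, a grey plastic plate 115 x 104 x 5 mm, slides along the box's x axis (towards +x to shut) with about 2 N of friction and stays where it is left.
- cover_handle (a point): Grip point on the cover's handle, 74 mm above the bench: an upright ridge 12 mm thick along the box's x axis, 50 mm long across it, from the cover's top at 51 mm to 81 mm above the bench. It lies at x = 0, y = 0 of the box when the cover is shut, farther to -x when open. Axes as the box's.
- thumbscrew (a joint): Angle of the thumbscrew from its seat, rad: 0 = seated (hard stop), growing as it is backed off (anticlockwise from above), up to 4.0; begins at 1.3 to 2.9. About 0.05 N m of friction; stays where it is left; does not noticeably rise or sink. Seated, its wings lie along the box's length; a quarter turn back they stand across it.
- thumbscrew_wings (a point): Grip point on the upright steel thumbscrew, on its vertical axis, 84 mm above the bench, at x = 115 mm, y = 0 of the box. Its wings form a flat paddle 44 mm long, 12 mm thick with flat faces, 70 to 96 mm above the bench; below it a round collar, 22 mm in diameter, top 62 mm above the bench. The point's x axis runs along the wings, y across them, z up.
- bottle_mid (a point): Amber reagent bottle, 60 mm in diameter, 130 mm tall, standing loose, not to be disturbed; the point is its centre, 65 mm up.
- jar_mid (a point): Low clear jar with a white cap, 64 mm in diameter, 70 mm tall, standing loose, not to be disturbed; the point is its centre, 35 mm up.
- clip_a_mid (a point): Small white plastic clip, a foot plate 36 x 24 x 4 mm with an upright tab, 30 mm tall in all, standing loose beyond the box, not to be disturbed; the point is 15 mm up.
- clip_b_mid (a point): A second clip like the first; the point is 15 mm up.

How it is judged:
By the outcome, as a careful person would: the job done as asked, in the order asked, and still so for the second after the job is handed in, while the arm keeps its last pose, push and grip.
It also fails if it takes over 64 s, if anything falls off the work surface, if the arm or the gripper's body presses on something with over 40 N, if the wrist force passes 120 N, or if a joint passes its speed limit or range.

## Working session

There is one attempt and no reset: what is moved stays moved. The work goes in short steps, Python scripts to look and compute and a shell command to move; the robot and the scene stay as the last step left them, time stands still between calls to the robot, and variables do not carry over. Pictures are saved under pics/ and viewed, and the job is handed in when it is done.

```bash
mkdir -p pics; ls; cat > h.py <<'E'
import numpy as np, cv2
from workcell import robot, camera, hand_in
def snap(n,f):
    c=camera(n); cv2.imwrite('pics/'+f+'.png',c['pixels'][:,:,::-1]); np.savez(f+'.npz',**{k:np.array(v) for k,v in c.items()}); return c
E
python3 - <<'E'
from h import *
print(robot.read_state())
for n in ['scene','top','wrist']:
    c=snap(n,n+'0'); print(n,c['mtx'],c['k1'],c['R'],c['t'])
E
```

```text
pics
{'t': 0.0, 'qpos': array([ 1.12694910e+00,  5.33490289e-02,  1.61429834e+00,  1.96372974e-05,
        1.47601240e+00, -1.19014026e-01]), 'joint_vel': array([-0.00020904, -0.00086968, -0.00173806,  0.0022226 ,  0.00213458,
        0.00025345]), 'effort': array([-1.40383530e-03, -3.93688309e+01, -3.70173776e+01, -2.45503761e-04,
        7.10455875e-03, -5.10372288e-06]), 'tool_pos': array([0.19922037, 0.59178409, 0.25206524]), 'eef_rot': array([ 1.61704315e-01,  9.86838713e-01, -9.90182399e-04, -2.96439440e-04]), 'ft_force': array([ 1.11594458,  0.15005087, -0.24612232]), 'moment': array([0.03949242, 0.02043179, 0.02171134]), 'grip_width': 0.08531076851086891}
scene [[449.7659872    0.         319.12596381]
 [  0.         449.7659872  237.06039962]
 [  0.           0.           1.        ]] -0.02239879995622577 [[ 0.85346415  0.52106299  0.00960767]
 [ 0.2899341  -0.45941092 -0.83957121]
 [-0.43305562  0.71932952 -0.54316468]] [-0.52264045 -0.10246041  1.27468301]
top [[573.071042     0.         314.07337255]
 [  0.         573.071042   228.08170347]
 [  0.           0.           1.        ]] -0.15086285383402998 [[ 0.01148895 -0.99962866 -0.0247093 ]
 [-0.98645209 -0.00728646 -0.16388769]
 [ 0.16364679  0.02625744 -0.9861695 ]] [0.01733934 0.61890188 1.22603688]
wrist [[382.12034804   0.         317.81867888]
 [  0.         382.12034804 234.53604607]
 [  0.           0.           1.        ]] -0.05288434411680068 [[ 0.31931938  0.94764528 -0.00188643]
 [ 0.90365453 -0.30389553  0.30175485]
 [ 0.28538329 -0.09806085 -0.95338368]] [-0.62383283 -0.03771414  0.37976881]
```

View pics/top0.png

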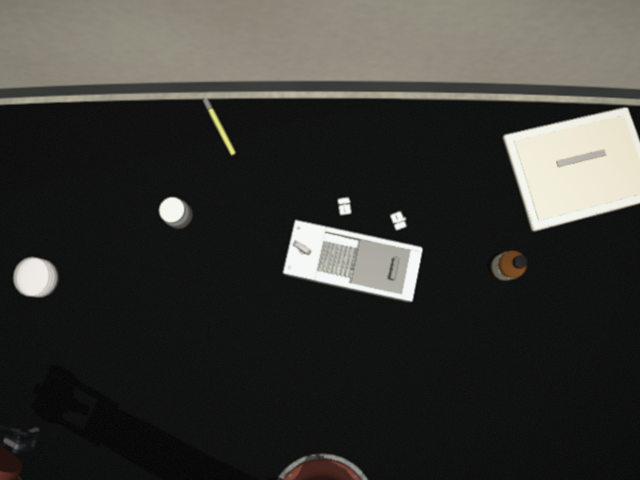

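View pics/scene0.png

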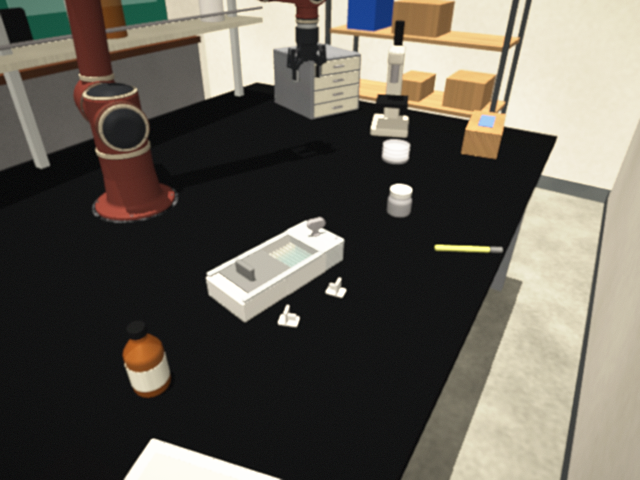

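View pics/wrist0.png

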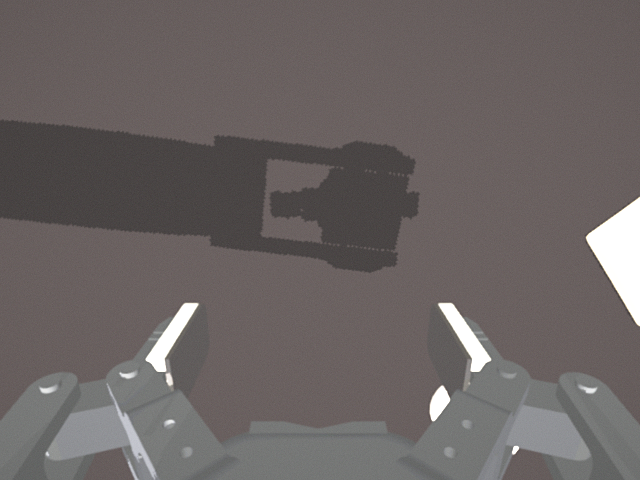

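The top view shows the box around (353,260), with the clamp block and screw at (302,247), the cover handle at (393,268), and clips at (345,206) and (399,220). The jar is at (175,212) and the bottle at (510,265). I'll zoom in to measure.

```bash
python3 - <<'E'
import cv2
im=cv2.imread('pics/top0.png')[190:310,270:430]
cv2.imwrite('pics/crop0.png',cv2.resize(im,None,fx=5,fy=5,interpolation=cv2.INTER_CUBIC))
im=cv2.imread('pics/scene0.png')[205:325,195:355]
cv2.imwrite('pics/crop1.png',cv2.resize(im,None,fx=5,fy=5,interpolation=cv2.INTER_CUBIC))
E
```

```text
(no output)
```

View pics/crop0.png

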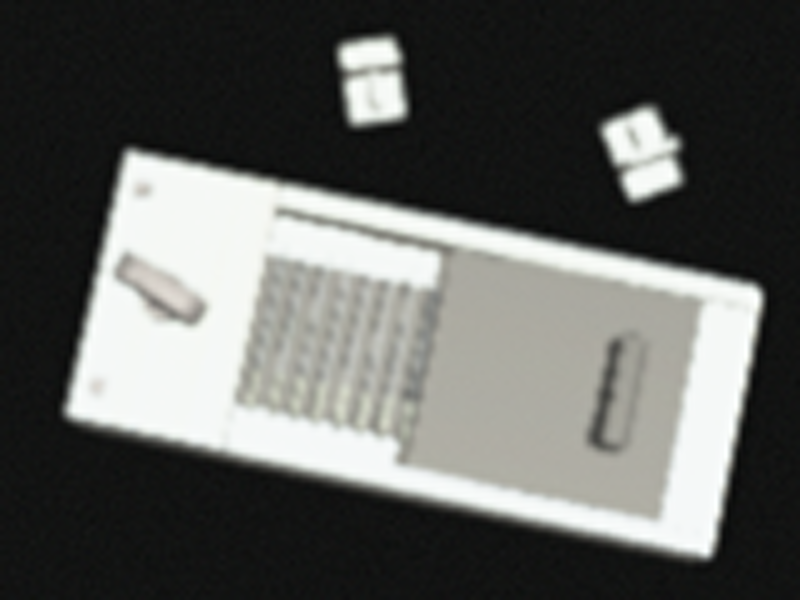

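View pics/crop1.png

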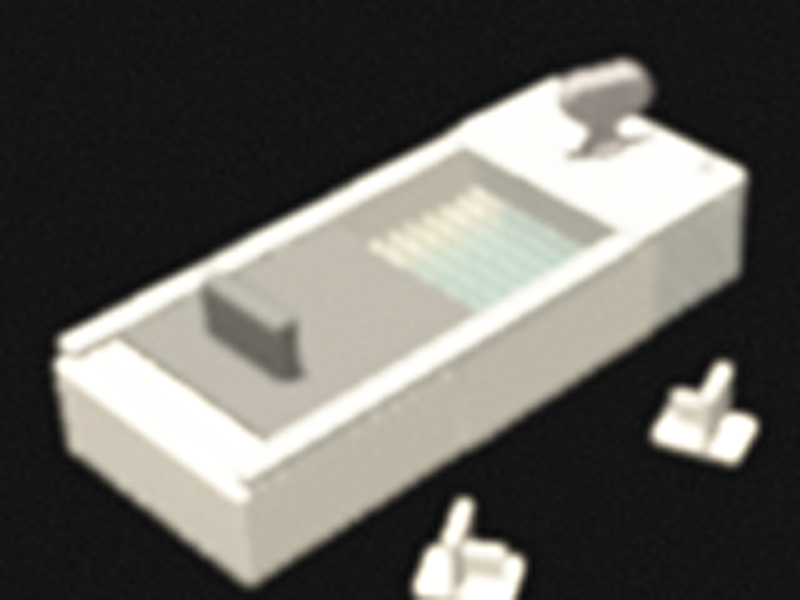

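```bash
cat >> h.py <<'E'
from scipy.optimize import least_squares
def ray(c,p):
    p=np.asarray(p,float); K=np.asarray(c['mtx']); D=np.array([float(c['k1']),0,0,0,0])
    n=cv2.undistortPointsIter(p.reshape(1,1,2),K,D,None,None,(cv2.TERM_CRITERIA_COUNT,50,1e-12)).ravel() if hasattr(cv2,'undistortPointsIter') else cv2.undistortPoints(p.reshape(1,1,2),K,D).ravel()
    R=np.asarray(c['R']); t=np.asarray(c['t']); return -R.T@t, R.T@np.r_[n,1]
def onz(c,p,z):
    o,d=ray(c,p); return o+d*(z-o[2])/d[2]
def tri(*cp):
    A=np.zeros((3,3));b=np.zeros(3)
    for c,p in cp:
        o,d=ray(c,p); d=d/np.linalg.norm(d); M=np.eye(3)-np.outer(d,d); A+=M;b+=M@o
    return np.linalg.solve(A,b)
def proj(c,X):
    X=np.atleast_2d(np.asarray(X,float)); return cv2.projectPoints(X,cv2.Rodrigues(np.asarray(c['R']))[0],np.asarray(c['t']),np.asarray(c['mtx']),np.array([float(c['k1']),0,0,0,0]))[0][:,0]
E
python3 - <<'E'
from h import *
T=dict(np.load('top0.npz')); S=dict(np.load('scene0.npz'))
def ct(x,y): return ((x+.5)/5-.5+270,(y+.5)/5-.5+190)
def cs(x,y): return ((x+.5)/5-.5+195,(y+.5)/5-.5+205)
np.set_printoptions(precision=4,suppress=True)
# white blob rect of box
g=T['pixels'].astype(int).sum(2)/3
m=(g>90).astype(np.uint8); m[:, :270]=0;m[:,430:]=0;m[:190]=0;m[310:]=0
cs_,_=cv2.findContours(m,cv2.RETR_EXTERNAL,cv2.CHAIN_APPROX_NONE)
k=max(cs_,key=cv2.contourArea); print(cv2.boxPoints(cv2.minAreaRect(k)))
C={'+x+?':onz(T,ct(125,150),.056),'+x-?':onz(T,ct(66,415),.056),'-x far':onz(T,ct(763,290),.054),'-x near':onz(T,ct(713,557),.054)}
for n,v in C.items(): print(n,v)
a,b,c,d=C.values()
print(np.linalg.norm(a-b),np.linalg.norm(c-d),np.linalg.norm(a-c),np.linalg.norm(b-d))
print('centre',(a+b+c+d)/4, 'yaw', np.degrees([np.arctan2(*(a-c)[1::-1]),np.arctan2(*(b-d)[1::-1])]))
w1,w2=onz(T,ct(120,267),.096),onz(T,ct(203,312),.096)
print('wing',w1,w2,(w1+w2)/2,np.linalg.norm(w1-w2),np.degrees(np.arctan2(*(w1-w2)[1::-1])))
print('handle top',onz(T,ct(635,338),.081),onz(T,ct(615,447),.081))
print('wing tri top centre',tri((T,ct(162,290)),(S,cs(608,72))))
print('cover edge front',onz(T,ct(443,248),.051),onz(T,ct(402,462),.051),'rear',onz(T,ct(700,300),.051),onz(T,ct(660,518),.051))
# scene corners
print('scene: ',[onz(S,cs(*p),z) for p,z in [((745,175),.056),((555,78),.056),((250,495),.054),((60,345),.054)]])
E
```

```text
[[281.7453 274.053 ]
 [293.7258 218.6434]
 [424.0649 246.8249]
 [412.0845 302.2345]]
+x+? [0.6368 0.0667 0.056 ]
+x-? [0.5182 0.0907 0.056 ]
-x far [ 0.5762 -0.2168  0.054 ]
-x near [ 0.4584 -0.1931  0.054 ]
0.12094548505069186 0.12016306181877072 0.28988363706257664 0.2900097773397801
centre [ 0.5474 -0.0631  0.055 ] yaw [77.9469 78.1018]
wing [0.5786 0.0655 0.096 ] [0.5594 0.0297 0.096 ] [0.569  0.0476 0.096 ] 0.04061444565351684 61.92502396239346
handle top [ 0.5514 -0.1565  0.081 ] [ 0.5043 -0.1474  0.081 ]
wing tri top centre [0.5708 0.0488 0.0962]
cover edge front [ 0.5945 -0.0751  0.051 ] [ 0.4993 -0.0571  0.051 ] rear [ 0.572  -0.1891  0.051 ] [ 0.4755 -0.1704  0.051 ]
scene:  [array([0.6372, 0.0643, 0.056 ]), array([0.5184, 0.0903, 0.056 ]), array([ 0.5849, -0.2211,  0.054 ]), array([ 0.4618, -0.191 ,  0.054 ])]
```

Everything fits the given sizes: box centre (0.547,-0.063), yaw 78.0°, screw (0.571,0.049) with wings about 164° from seat, cover about 90 mm open. Next I'll work out the approach.

```bash
cat >> h.py <<'E'
from scipy.spatial.transform import Rotation as Ro
C0=np.array([.5474,-.0631]); YAW=np.radians(78.0); AX=np.array([np.cos(YAW),np.sin(YAW)]); AY=np.array([-AX[1],AX[0]])
def boxp(x,y,z): return np.r_[C0+x*AX+y*AY,z]
def need(P,yawdeg):
    s=robot.read_state(); R=Ro.from_quat(s['eef_rot'])
    y=np.radians(yawdeg); ty=np.array([np.cos(y),np.sin(y),0]); tz=np.array([0,0,-1.]); tx=np.cross(ty,tz)
    G=Ro.from_matrix(np.c_[tx,ty,tz]); d=(R.inv()*G).as_rotvec()/(np.pi/2)
    return np.round(R.inv().apply(P-s['tool_pos'])/.25,4), np.round(d,4)
def st():
    s=robot.read_state(); M=Ro.from_quat(s['eef_rot']).as_matrix()
    print('t',round(s['t'],2),'pos',s['tool_pos'].round(4),'yaw_y',np.degrees(np.arctan2(M[1,1],M[0,1])).round(2),'F',s['ft_force'].round(2),'M',s['moment'].round(3),'w',round(s['grip_width'],4),'q1,6',s['qpos'][[0,5]].round(3),'box', ((s['tool_pos'][:2]-C0)@np.c_[AX,AY]).round(4))
E
python3 - <<'E'
from h import *
st(); print(need(boxp(-.09,0,.25),78)); print(boxp(-.09,0,.2))
E
```

```text
t 0.15 pos [0.1992 0.5919 0.2523] yaw_y 71.39 F [ 0.25 -0.2   0.44] M [ 0.009  0.035 -0.028] w 0.0849 q1,6 [ 1.127 -0.119] box [0.5683 0.4767]
(array([-2.1973, -2.3963,  0.0128]), array([-0.001 , -0.0002, -0.0734]))
[ 0.52868795 -0.15113328  0.2       ]
```

```bash
python3 -m crank '[{"slide":[-0.18,-0.2,0],"rotation":[0,0,0],"fingers":-1},{"slide":[-0.36,-0.4,0],"rotation":[0,0,0],"fingers":-1},{"slide":[-0.54,-0.6,0],"rotation":[0,0,0],"fingers":-1},{"slide":[-0.73,-0.8,0],"rotation":[0,0,0],"fingers":-1},{"slide":[-0.73,-0.8,0],"rotation":[0,0,0],"fingers":-1}]' 40
python3 -m crank '[{"slide":[-0.18,-0.2,0],"rotation":[0,0,0],"fingers":-1},{"slide":[-0.36,-0.4,0],"rotation":[0,0,0],"fingers":-1},{"slide":[-0.54,-0.6,0],"rotation":[0,0,0],"fingers":-1},{"slide":[-0.73,-0.8,0],"rotation":[0,0,0],"fingers":-1},{"slide":[-0.73,-0.8,0],"rotation":[0,0,0],"fingers":-1}]' 40
python3 - <<'E'
from h import *
st(); print(need(boxp(-.09,0,.2),78))
E
```

```text
t: 0.78
tool_pos: [0.3093, 0.342, 0.253]
eef_rot: [0.163, 0.987, -0.0, 0.0]
ft_force: [0.5, 0.9, 1.2]
grip_width: 0.0853
t: 1.4
tool_pos: [0.4183, 0.0939, 0.2531]
eef_rot: [0.164, 0.986, -0.0, 0.0]
ft_force: [0.3, -0.1, 0.6]
grip_width: 0.0854
t 1.4 pos [0.4183 0.0939 0.2531] yaw_y 71.13 F [ 0.33 -0.09  0.6 ] M [-0.019  0.001  0.012] w 0.0854 q1,6 [ 0.047 -1.194] box [0.1267 0.1589]
(array([-0.7346, -0.7845,  0.213 ]), array([-0.0003,  0.0001, -0.0763]))
```

```bash
python3 -m crank '[{"slide":[-0.18,-0.2,0],"rotation":[0,0,-0.03],"fingers":-1},{"slide":[-0.36,-0.4,0.06],"rotation":[0,0,-0.06],"fingers":-1},{"slide":[-0.54,-0.6,0.12],"rotation":[0,0,-0.076],"fingers":-1},{"slide":[-0.735,-0.785,0.2],"rotation":[0,0,-0.076],"fingers":-1},{"slide":[-0.735,-0.785,0.213],"rotation":[0,0,-0.076],"fingers":-1},{"slide":[-0.735,-0.785,0.213],"rotation":[0,0,-0.076],"fingers":-1}]' 40
python3 - <<'E'
from h import *
st(); print(need(boxp(-.09,0,.079),78))
snap('wrist','wrist1')
E
```

```text
t: 2.15
tool_pos: [0.5287, -0.149, 0.1983]
eef_rot: [0.104, 0.995, 0.001, -0.002]
ft_force: [-0.7, -0.2, 0.5]
grip_width: 0.0853
t 2.15 pos [ 0.5287 -0.149   0.1983] yaw_y 78.09 F [-0.67 -0.22  0.53] M [-0.003  0.002 -0.003] w 0.0853 q1,6 [-0.41  -1.773] box [-0.0879  0.0004]
(array([-0.0034, -0.0087,  0.4772]), array([ 0.0005, -0.0022,  0.001 ]))
```

View pics/wrist1.png

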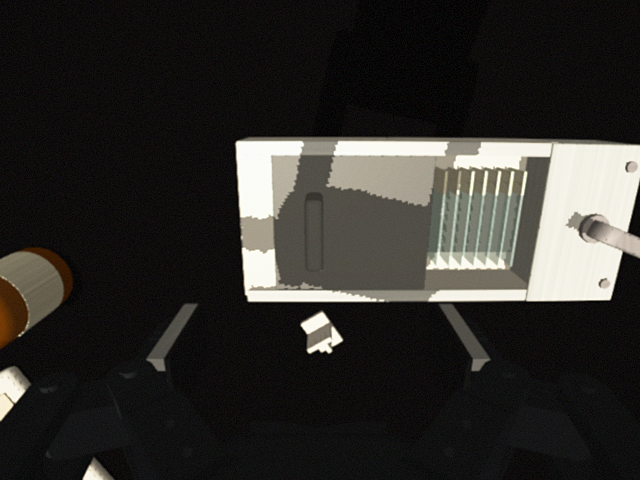

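The wrist view shows the handle at (314,232), nearly centred between the jaws, and the screw at (595,230). I'll check both by casting rays.

```bash
python3 - <<'E'
from h import *
W=dict(np.load('wrist1.npz'))
for n,p,z in [('handle top',(314,230),.081),('corner -x',(237,141),.054),('corner +x',(640,144),.056),('collar',(592,228),.062),('-x near',(249,301),.054),('+xnear',(610,300),.056)]:
    X=onz(W,p,z); print(n,X.round(4),'box',((X[:2]-C0)@np.c_[AX,AY]).round(4))
E
```

```text
handle top [ 0.5216 -0.15    0.081 ] box [-0.0903  0.0072]
corner -x [ 0.4571 -0.1898  0.054 ] box [-0.1427  0.062 ]
corner +x [0.5145 0.0846 0.056 ] box [0.1376 0.0629]
collar [0.567  0.0451 0.062 ] box [0.1099 0.0033]
-x near [ 0.5749 -0.2128  0.054 ] box [-0.1407 -0.0581]
+xnear [0.6337 0.0651 0.056 ] box [ 0.1433 -0.0577]
```

```bash
python3 -m crank '[{"slide":[0,-0.009,0.15],"rotation":[0,0,0],"fingers":-1},{"slide":[0,-0.009,0.3],"rotation":[0,0,0],"fingers":-1},{"slide":[0,-0.009,0.4],"rotation":[0,0,0],"fingers":-1},{"slide":[0,-0.009,0.476],"rotation":[0,0,0],"fingers":-1},{"slide":[0,-0.009,0.476],"rotation":[0,0,0],"fingers":-1}]' 40
python3 - <<'E'
from h import *
st()
E
python3 -m crank '[{"slide":[0,0,0],"rotation":[0,0,0],"fingers":1},{"slide":[0,0,0],"rotation":[0,0,0],"fingers":1},{"slide":[0,0,0],"rotation":[0,0,0],"fingers":1},{"slide":[0,0,0],"rotation":[0,0,0],"fingers":1},{"slide":[0,0,0],"rotation":[0,0,0],"fingers":1},{"slide":[0,0,0],"rotation":[0,0,0],"fingers":1}]' 30
python3 - <<'E'
from h import *
st(); print(need(boxp(0,0,.079),78))
E
```

```text
t: 2.82
tool_pos: [0.5279, -0.149, 0.08]
eef_rot: [0.102, 0.995, 0.0, -0.001]
ft_force: [-0.3, 1.0, 0.2]
grip_width: 0.0853
t 2.83 pos [ 0.5279 -0.149   0.08  ] yaw_y 78.29 F [-0.27  1.05  0.18] M [ 0.002  0.007 -0.019] w 0.0853 q1,6 [-0.411 -1.777] box [-0.0881  0.0013]
t: 3.58
tool_pos: [0.529, -0.1504, 0.0816]
eef_rot: [0.103, 0.995, -0.0, 0.0]
ft_force: [-1.2, -0.9, 4.8]
grip_width: 0.0114
t 3.58 pos [ 0.529  -0.1504  0.0816] yaw_y 78.22 F [-1.23 -0.87  4.81] M [-0.102  0.206 -0.061] w 0.0114 q1,6 [-0.412 -1.777] box [-0.0892 -0.0002]
(array([-0.0006,  0.3568,  0.0104]), array([-0.0003,  0.0004,  0.0024]))
```

```bash
python3 -m crank '[{"slide":[0,0.06,0],"rotation":[0,0,0],"fingers":1},{"slide":[0,0.12,0],"rotation":[0,0,0],"fingers":1},{"slide":[0,0.18,0],"rotation":[0,0,0],"fingers":1},{"slide":[0,0.24,0],"rotation":[0,0,0],"fingers":1},{"slide":[0,0.3,0],"rotation":[0,0,0],"fingers":1},{"slide":[0,0.32,0],"rotation":[0,0,0],"fingers":1},{"slide":[0,0.32,0],"rotation":[0,0,0],"fingers":1}]' 30
python3 - <<'E'
from h import *
st()
E
python3 -m crank '[{"slide":[0,0.01,0],"rotation":[0,0,0],"fingers":1},{"slide":[0,0.02,0],"rotation":[0,0,0],"fingers":1},{"slide":[0,0.025,0],"rotation":[0,0,0],"fingers":1},{"slide":[0,0.03,0],"rotation":[0,0,0],"fingers":1},{"slide":[0,0.03,0],"rotation":[0,0,0],"fingers":1}]' 30
python3 - <<'E'
from h import *
st()
E
```

```text
t: 4.45
tool_pos: [0.5459, -0.0702, 0.0816]
eef_rot: [0.102, 0.995, 0.001, 0.001]
ft_force: [0.4, 1.5, 6.4]
grip_width: 0.0113
t 4.45 pos [ 0.5459 -0.0702  0.0816] yaw_y 78.28 F [0.43 1.5  6.39] M [ 0.268 -0.059 -0.119] w 0.0113 q1,6 [-0.264 -1.631] box [-0.0072 -0.    ]
t: 5.08
tool_pos: [0.5472, -0.064, 0.0816]
eef_rot: [0.102, 0.995, -0.0, 0.001]
ft_force: [-0.8, -2.8, 5.1]
grip_width: 0.0109
t 5.08 pos [ 0.5472 -0.064   0.0816] yaw_y 78.26 F [-0.81 -2.83  5.14] M [-0.32   0.106 -0.12 ] w 0.0109 q1,6 [-0.252 -1.617] box [-0.001 -0.   ]
```

```bash
python3 -m crank '[{"slide":[0,0.004,0],"rotation":[0,0,0],"fingers":1},{"slide":[0,0.008,0],"rotation":[0,0,0],"fingers":1},{"slide":[0,0.008,0],"rotation":[0,0,0],"fingers":1}]' 30
python3 - <<'E'
from h import *
st()
E
python3 -m crank '[{"slide":[0,0.004,0],"rotation":[0,0,0],"fingers":1},{"slide":[0,0.008,0],"rotation":[0,0,0],"fingers":1},{"slide":[0,0.008,0],"rotation":[0,0,0],"fingers":1}]' 30
python3 - <<'E'
from h import *
st()
E
```

```text
t: 5.45
tool_pos: [0.5473, -0.0639, 0.0816]
eef_rot: [0.102, 0.995, -0.002, 0.0]
ft_force: [-2.5, -8.2, 5.1]
grip_width: 0.0113
t 5.45 pos [ 0.5473 -0.0639  0.0816] yaw_y 78.27 F [-2.5  -8.17  5.06] M [-1.371  0.38  -0.099] w 0.0113 q1,6 [-0.249 -1.614] box [-0.0008 -0.    ]
t: 5.82
tool_pos: [0.5473, -0.0637, 0.0816]
eef_rot: [0.102, 0.995, -0.004, -0.0]
ft_force: [-4.3, -14.7, 5.9]
grip_width: 0.011
t 5.83 pos [ 0.5473 -0.0637  0.0816] yaw_y 78.28 F [ -4.27 -14.67   5.93] M [-2.292  0.593 -0.092] w 0.011 q1,6 [-0.247 -1.61 ] box [-0.0006 -0.    ]
```

The cover met its firm stop at box x of about 0, with 15 N. I'll ease off the push, open and rise.

```bash
python3 -m crank '[{"slide":[0,-0.01,0],"rotation":[0,0,0],"fingers":1},{"slide":[0,-0.01,0],"rotation":[0,0,0],"fingers":-1},{"slide":[0,-0.01,0],"rotation":[0,0,0],"fingers":-1},{"slide":[0,-0.01,0],"rotation":[0,0,0],"fingers":-1},{"slide":[0,-0.01,0],"rotation":[0,0,0],"fingers":-1},{"slide":[0,-0.01,0],"rotation":[0,0,0],"fingers":-1},{"slide":[0,-0.01,0],"rotation":[0,0,0],"fingers":-1},{"slide":[0,-0.01,0],"rotation":[0,0,0],"fingers":-1}]' 30
python3 -m crank '[{"slide":[0,-0.01,-0.15],"rotation":[0,0,0],"fingers":-1},{"slide":[0,-0.01,-0.3],"rotation":[0,0,0],"fingers":-1},{"slide":[0,-0.01,-0.45],"rotation":[0,0,0],"fingers":-1},{"slide":[0,-0.01,-0.48],"rotation":[0,0,0],"fingers":-1},{"slide":[0,-0.01,-0.48],"rotation":[0,0,0],"fingers":-1},{"slide":[0,-0.01,-0.48],"rotation":[0,0,0],"fingers":-1}]' 30
python3 - <<'E'
from h import *
st(); snap('wrist','wrist2'); print(need(boxp(.115,0,.2),152))
c=snap('top','top2')
im=c['pixels'][190:310,270:430,::-1]
cv2.imwrite('pics/crop2.png',cv2.resize(im,None,fx=5,fy=5,interpolation=cv2.INTER_CUBIC))
E
```

```text
t: 6.82
tool_pos: [0.547, -0.063, 0.0811]
eef_rot: [0.103, 0.995, 0.0, 0.0]
ft_force: [0.4, -0.9, -0.2]
grip_width: 0.0851
t: 7.58
tool_pos: [0.5453, -0.0651, 0.1988]
eef_rot: [0.103, 0.995, 0.0, -0.002]
ft_force: [-0.3, 1.0, 0.3]
grip_width: 0.0855
t 7.58 pos [ 0.5453 -0.0651  0.1988] yaw_y 78.23 F [-0.29  1.02  0.33] M [ 0.008 -0.061  0.018] w 0.0855 q1,6 [-0.254 -1.62 ] box [-0.0024  0.0016]
(array([-0.0082,  0.4697, -0.0048]), array([ 0.0016, -0.0019, -0.8197]))
```

View pics/wrist2.png

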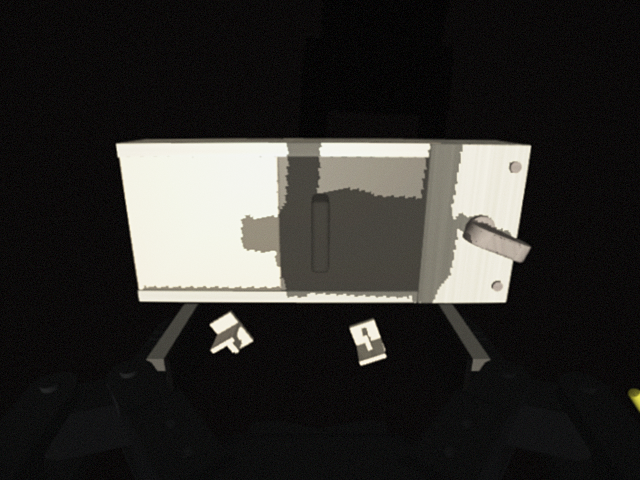

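The wrist view shows the cover shut against the clamp block (edge at column 428), with slides hidden and the screw wings around (498,240). I'll zoom in on the wings before the grasp.

```bash
python3 - <<'E'
import cv2
im=cv2.imread('pics/wrist2.png')[190:290,420:550]
cv2.imwrite('pics/crop3.png',cv2.resize(im,None,fx=6,fy=6,interpolation=cv2.INTER_CUBIC))
E
```

```text
(no output)
```

View pics/crop3.png

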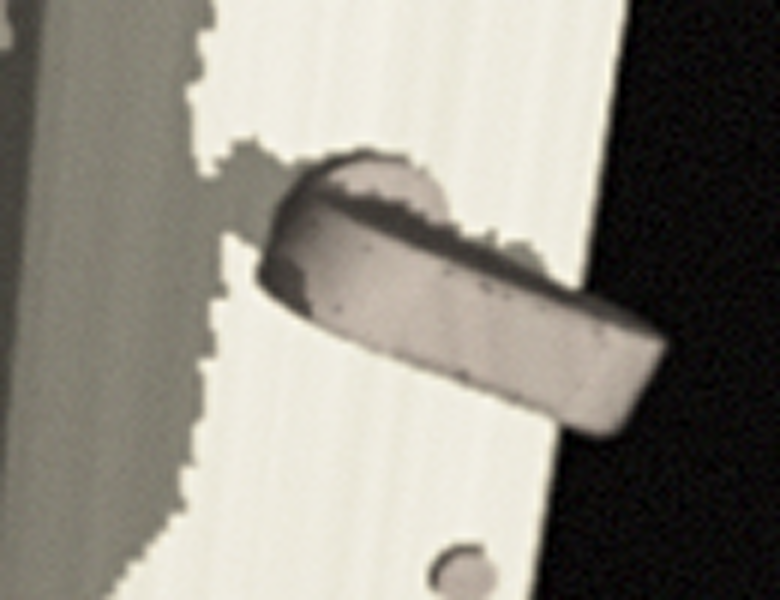

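View pics/crop2.png

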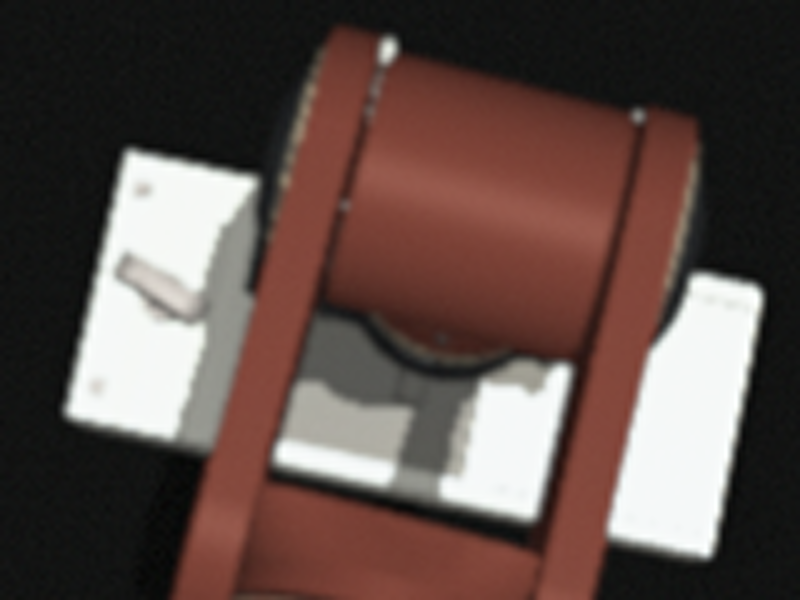

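```bash
python3 - <<'E'
from h import *
W=dict(np.load('wrist2.npz'))
def c(x,y): return ((x+.5)/6-.5+420,(y+.5)/6-.5+190)
def d(p,q,z):
    a,b=onz(W,c(*p),z),onz(W,c(*q),z); v=b-a; print(a.round(4),b.round(4),np.linalg.norm(v).round(4),np.degrees(np.arctan2(v[1],v[0])).round(1))
d((330,325),(560,420),.096) # near edge
d((400,220),(640,325),.096)
d((285,250),(630,390),.096)
print(need(boxp(.115,0,.2),152))
E
```

```text
[0.5631 0.0308 0.096 ] [0.5788 0.0542 0.096 ] 0.0282 56.1
[0.5532 0.0389 0.096 ] [0.5699 0.0632 0.096 ] 0.0295 55.5
[0.554  0.0269 0.096 ] [0.577  0.0618 0.096 ] 0.0419 56.6
(array([-0.0077,  0.4698, -0.0042]), array([ 0.0015, -0.0018, -0.8197]))
```

```bash
python3 -m crank '[{"slide":[0,0.1,0],"rotation":[0,0,-0.11],"fingers":-1},{"slide":[0,0.2,0],"rotation":[0,0,-0.22],"fingers":-1},{"slide":[0,0.3,0],"rotation":[0,0,-0.33],"fingers":-1},{"slide":[-0.008,0.4,0],"rotation":[0,0,-0.44],"fingers":-1},{"slide":[-0.008,0.47,0],"rotation":[0,0,-0.55],"fingers":-1},{"slide":[-0.008,0.47,0],"rotation":[0,0,-0.66],"fingers":-1},{"slide":[-0.008,0.47,0],"rotation":[0,0,-0.776],"fingers":-1},{"slide":[-0.008,0.47,0],"rotation":[0,0,-0.776],"fingers":-1}]' 30
python3 -m crank '[{"slide":[0,0,0],"rotation":[0,0,0],"fingers":-1},{"slide":[0,0,0],"rotation":[0,0,0],"fingers":-1}]' 30
python3 - <<'E'
from h import *
st(); snap('wrist','wrist4'); snap('scene','scene4'); print(need(boxp(.115,0,.087),148))
E
```

```text
t: 8.68
tool_pos: [0.5719, 0.0493, 0.1999]
eef_rot: [-0.484, 0.875, 0.0, -0.001]
ft_force: [0.5, 0.3, -0.4]
grip_width: 0.0851
t: 8.93
tool_pos: [0.5722, 0.0491, 0.2008]
eef_rot: [-0.485, 0.875, 0.0, -0.0]
ft_force: [-0.4, 0.4, -0.5]
grip_width: 0.0855
t 8.93 pos [0.5722 0.0491 0.2008] yaw_y 147.98 F [-0.35  0.35 -0.48] M [ 0.005 -0.001  0.073] w 0.0855 q1,6 [-0.044 -2.627] box [ 0.115 -0.001]
(array([0.0013, 0.0039, 0.456 ]), array([ 0.    , -0.    ,  0.0002]))
```

View pics/wrist4.png

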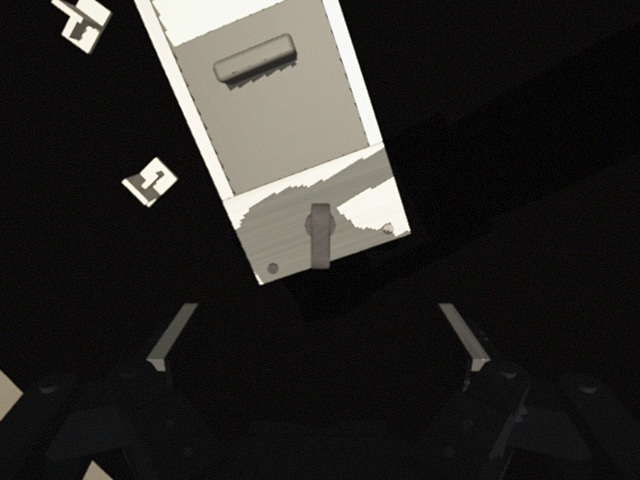

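The wings stand upright in the image, from (320,205) to (320,268), on the jaw centre line. So the jaws are square to them, and the wing yaw is about 58° (seat angle about 160°).

```bash
python3 - <<'E'
from h import *
W=dict(np.load('wrist4.npz'))
a,b=onz(W,(320.5,204),.096),onz(W,(321,269),.096); v=b-a
print(a,b,(a+b)/2,np.linalg.norm(v),np.degrees(np.arctan2(v[1],v[0])))
E
python3 -m crank '[{"slide":[0,0.004,0.15],"rotation":[0,0,0],"fingers":-1},{"slide":[0,0.004,0.3],"rotation":[0,0,0],"fingers":-1},{"slide":[0,0.004,0.4],"rotation":[0,0,0],"fingers":-1},{"slide":[0,0.004,0.45],"rotation":[0,0,0],"fingers":-1},{"slide":[0,0.004,0.45],"rotation":[0,0,0],"fingers":-1}]' 30
python3 - <<'E'
from h import *
st()
E
```

```text
[0.55623348 0.02873419 0.096     ] [0.5783161  0.06480207 0.096     ] [0.56727479 0.04676813 0.096     ] 0.04229105756447739 58.52287471690886
t: 9.65
tool_pos: [0.5711, 0.0497, 0.088]
eef_rot: [-0.485, 0.874, 0.0, -0.001]
ft_force: [-0.9, 0.4, 0.5]
grip_width: 0.0851
t 9.65 pos [0.5711 0.0497 0.088 ] yaw_y 148.05 F [-0.9   0.37  0.47] M [ 0.014 -0.     0.018] w 0.0851 q1,6 [-0.043 -2.627] box [0.1153 0.0003]
```

```bash
python3 -m crank '[{"slide":[0,0,0],"rotation":[0,0,0],"fingers":1},{"slide":[0,0,0],"rotation":[0,0,0],"fingers":1},{"slide":[0,0,0],"rotation":[0,0,0],"fingers":1},{"slide":[0,0,0],"rotation":[0,0,0],"fingers":1},{"slide":[0,0,0],"rotation":[0,0,0],"fingers":1},{"slide":[0,0,0],"rotation":[0,0,0],"fingers":1},{"slide":[0,0,0],"rotation":[0,0,0],"fingers":1}]' 40
python3 - <<'E'
from h import *
st()
E
```

```text
t: 10.52
tool_pos: [0.5712, 0.0501, 0.0891]
eef_rot: [-0.485, 0.874, 0.0, -0.0]
ft_force: [-4.7, 0.9, 5.7]
grip_width: 0.0114
t 10.53 pos [0.5712 0.0501 0.0891] yaw_y 148.07 F [-4.67  0.87  5.73] M [ 0.237  0.664 -0.043] w 0.0114 q1,6 [-0.043 -2.627] box [0.1156 0.0002]
```

```bash
python3 -m crank '[{"slide":[0,0,0],"rotation":[0,0,0.08],"fingers":1},{"slide":[0,0,0],"rotation":[0,0,0.18],"fingers":1},{"slide":[0,0,0],"rotation":[0,0,0.28],"fingers":1},{"slide":[0,0,0],"rotation":[0,0,0.38],"fingers":1},{"slide":[0,0,0],"rotation":[0,0,0.48],"fingers":1},{"slide":[0,0,0],"rotation":[0,0,0.58],"fingers":1},{"slide":[0,0,0],"rotation":[0,0,0.68],"fingers":1},{"slide":[0,0,0],"rotation":[0,0,0.78],"fingers":1}]' 40
python3 - <<'E'
from h import *
st()
E
python3 -m crank '[{"slide":[0,0,0],"rotation":[0,0,0.1],"fingers":1},{"slide":[0,0,0],"rotation":[0,0,0.2],"fingers":1},{"slide":[0,0,0],"rotation":[0,0,0.3],"fingers":1},{"slide":[0,0,0],"rotation":[0,0,0.4],"fingers":1},{"slide":[0,0,0],"rotation":[0,0,0.5],"fingers":1},{"slide":[0,0,0],"rotation":[0,0,0.6],"fingers":1},{"slide":[0,0,0],"rotation":[0,0,0.7],"fingers":1},{"slide":[0,0,0],"rotation":[0,0,0.78],"fingers":1}]' 40
python3 - <<'E'
from h import *
st()
E
```

```text
t: 11.52
tool_pos: [0.5719, 0.0484, 0.0891]
eef_rot: [0.108, 0.994, -0.002, 0.001]
ft_force: [-1.7, -4.8, 4.1]
grip_width: 0.0115
t 11.53 pos [0.5719 0.0484 0.0891] yaw_y 77.6 F [-1.68 -4.77  4.06] M [-0.759  0.326  0.069] w 0.0115 q1,6 [-0.044 -1.397] box [ 0.1141 -0.0008]
t: 12.52
tool_pos: [0.5706, 0.0472, 0.0891]
eef_rot: [0.66, 0.752, -0.003, 0.001]
ft_force: [-8.4, -9.0, 8.8]
grip_width: 0.0113
t 12.53 pos [0.5706 0.0472 0.0891] yaw_y 7.45 F [-8.44 -9.04  8.78] M [-1.315  1.224  0.082] w 0.0113 q1,6 [-0.045 -0.173] box [0.1127 0.0003]
```

Steady turning. Fitting the jaw-normal constraints puts the screw axis at (0.5703,0.0487), so I'll recentre by about 2 mm while continuing to turn.

```bash
python3 -m crank '[{"slide":[-0.004,-0.004,0],"rotation":[0,0,0.05],"fingers":1},{"slide":[-0.008,-0.008,0],"rotation":[0,0,0.1],"fingers":1},{"slide":[-0.008,-0.008,0],"rotation":[0,0,0.15],"fingers":1},{"slide":[-0.008,-0.008,0],"rotation":[0,0,0.16],"fingers":1},{"slide":[-0.008,-0.008,0],"rotation":[0,0,0.16],"fingers":1}]' 40
python3 - <<'E'
from h import *
st()
E
python3 -m crank '[{"slide":[0,0,0],"rotation":[0,0,0.02],"fingers":1},{"slide":[0,0,0],"rotation":[0,0,0.035],"fingers":1},{"slide":[0,0,0],"rotation":[0,0,0.035],"fingers":1}]' 40
python3 - <<'E'
from h import *
st()
E
python3 -m crank '[{"slide":[0,0,0],"rotation":[0,0,0.01],"fingers":1},{"slide":[0,0,0],"rotation":[0,0,0.02],"fingers":1},{"slide":[0,0,0],"rotation":[0,0,0.02],"fingers":1}]' 40
python3 - <<'E'
from h import *
st()
E
```

```text
t: 13.15
tool_pos: [0.57, 0.047, 0.0891]
eef_rot: [0.747, 0.665, -0.0, 0.0]
ft_force: [-3.6, -2.3, 6.1]
grip_width: 0.0115
t 13.15 pos [0.57   0.047  0.0891] yaw_y -6.68 F [-3.65 -2.33  6.07] M [-0.374  0.571 -0.059] w 0.0115 q1,6 [-0.047  0.07 ] box [0.1124 0.0008]
t: 13.52
tool_pos: [0.5699, 0.047, 0.0891]
eef_rot: [0.765, 0.644, -0.0, 0.0]
ft_force: [-3.5, -1.4, 5.2]
grip_width: 0.0113
t 13.53 pos [0.5699 0.047  0.0891] yaw_y -9.83 F [-3.54 -1.41  5.23] M [-0.284  0.555  0.005] w 0.0113 q1,6 [-0.047  0.125] box [0.1124 0.0009]
t: 13.9
tool_pos: [0.5699, 0.047, 0.0891]
eef_rot: [0.775, 0.632, -0.0, 0.0]
ft_force: [-3.1, -2.6, 6.1]
grip_width: 0.0112
t 13.9 pos [0.5699 0.047  0.0891] yaw_y -11.63 F [-3.13 -2.64  6.08] M [-0.291  0.61  -0.033] w 0.0112 q1,6 [-0.047  0.156] box [0.1124 0.0009]
```

```bash
python3 -m crank '[{"slide":[0,0,0],"rotation":[0,0,0.01],"fingers":1},{"slide":[0,0,0],"rotation":[0,0,0.02],"fingers":1},{"slide":[0,0,0],"rotation":[0,0,0.02],"fingers":1}]' 40
python3 - <<'E'
from h import *
st()
E
python3 -m crank '[{"slide":[0,0,0],"rotation":[0,0,0.01],"fingers":1},{"slide":[0,0,0],"rotation":[0,0,0.02],"fingers":1},{"slide":[0,0,0],"rotation":[0,0,0.02],"fingers":1}]' 40
python3 - <<'E'
from h import *
st()
E
```

```text
t: 14.28
tool_pos: [0.5698, 0.047, 0.0891]
eef_rot: [0.784, 0.621, -0.001, 0.001]
ft_force: [-3.5, -2.7, 5.8]
grip_width: 0.0112
t 14.28 pos [0.5698 0.047  0.0891] yaw_y -13.25 F [-3.52 -2.69  5.78] M [-0.258  0.609  0.906] w 0.0112 q1,6 [-0.047  0.185] box [0.1124 0.0009]
t: 14.65
tool_pos: [0.5699, 0.047, 0.0892]
eef_rot: [0.793, 0.609, -0.001, 0.001]
ft_force: [-2.5, -1.5, 4.8]
grip_width: 0.0115
t 14.65 pos [0.5699 0.047  0.0892] yaw_y -14.94 F [-2.5  -1.51  4.83] M [-0.264  0.583  1.535] w 0.0115 q1,6 [-0.047  0.215] box [0.1124 0.0009]
```

The moment jumped to 0.9 and then 1.5 N·m at jaw yaw about -12°, which matches wings along the box, so the screw is seated. Now I'll back off so the jaws reach yaw 78°, 90° from the seat.

```bash
python3 -m crank '[{"slide":[0,0,0],"rotation":[0,0,-0.08],"fingers":1},{"slide":[0,0,0],"rotation":[0,0,-0.18],"fingers":1},{"slide":[0,0,0],"rotation":[0,0,-0.28],"fingers":1},{"slide":[0,0,0],"rotation":[0,0,-0.38],"fingers":1},{"slide":[0,0,0],"rotation":[0,0,-0.48],"fingers":1},{"slide":[0,0,0],"rotation":[0,0,-0.58],"fingers":1},{"slide":[0,0,0],"rotation":[0,0,-0.68],"fingers":1},{"slide":[0,0,0],"rotation":[0,0,-0.76],"fingers":1}]' 40
python3 - <<'E'
from h import *
st()
E
python3 -m crank '[{"slide":[0,0,0],"rotation":[0,0,-0.08],"fingers":1},{"slide":[0,0,0],"rotation":[0,0,-0.15],"fingers":1},{"slide":[0,0,0],"rotation":[0,0,-0.2],"fingers":1},{"slide":[0,0,0],"rotation":[0,0,-0.2],"fingers":1}]' 40
python3 - <<'E'
from h import *
st(); print(need(boxp(.115,0,.089),78))
E
```

```text
t: 15.65
tool_pos: [0.5714, 0.0475, 0.0891]
eef_rot: [0.314, 0.949, 0.001, 0.002]
ft_force: [3.7, -0.3, 0.6]
grip_width: 0.0111
t 15.65 pos [0.5714 0.0475 0.0891] yaw_y 53.4 F [ 3.67 -0.26  0.59] M [-0.036 -0.458 -0.089] w 0.0111 q1,6 [-0.047 -0.979] box [ 0.1132 -0.0005]
t: 16.15
tool_pos: [0.5717, 0.048, 0.0891]
eef_rot: [0.163, 0.987, 0.001, 0.003]
ft_force: [4.9, 1.8, 0.1]
grip_width: 0.0113
t 16.15 pos [0.5717 0.048  0.0891] yaw_y 71.18 F [4.86 1.83 0.13] M [ 0.259 -0.608  0.042] w 0.0113 q1,6 [-0.047 -1.289] box [ 0.1137 -0.0006]
(array([0.0031, 0.0048, 0.0005]), array([ 0.0016,  0.0031, -0.0757]))
```

```bash
python3 -m crank '[{"slide":[-0.003,0.002,0],"rotation":[0,0,-0.04],"fingers":1},{"slide":[-0.003,0.002,0],"rotation":[0,0,-0.076],"fingers":1},{"slide":[-0.003,0.002,0],"rotation":[0,0,-0.076],"fingers":1},{"slide":[-0.003,0.002,0],"rotation":[0,0,-0.076],"fingers":1}]' 40
python3 - <<'E'
from h import *
st(); c=snap('wrist','wrist5'); c=snap('top','top5')
im=c['pixels'][190:310,270:430,::-1]
cv2.imwrite('pics/crop5.png',cv2.resize(im,None,fx=5,fy=5,interpolation=cv2.INTER_CUBIC)); snap('scene','scene5')
E
```

```text
t: 16.65
tool_pos: [0.5717, 0.0482, 0.0891]
eef_rot: [0.105, 0.994, 0.001, 0.001]
ft_force: [4.2, 3.5, 1.9]
grip_width: 0.0115
t 16.65 pos [0.5717 0.0482 0.0891] yaw_y 77.93 F [4.18 3.51 1.9 ] M [ 0.414 -0.625  0.051] w 0.0115 q1,6 [-0.046 -1.407] box [ 0.1139 -0.0007]
```

View pics/wrist5.png

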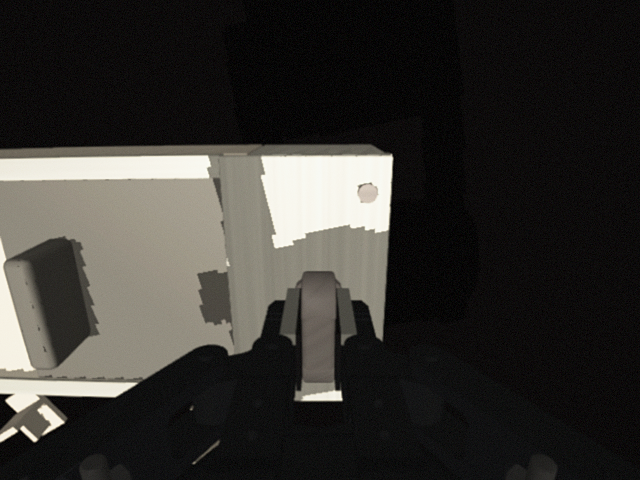

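View pics/scene5.png

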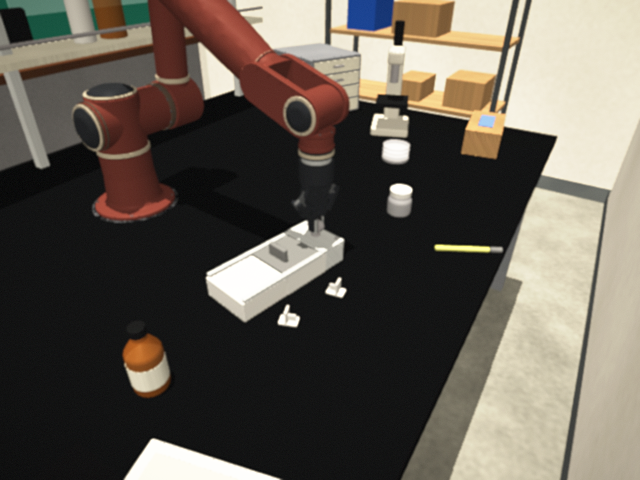

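View pics/crop5.png

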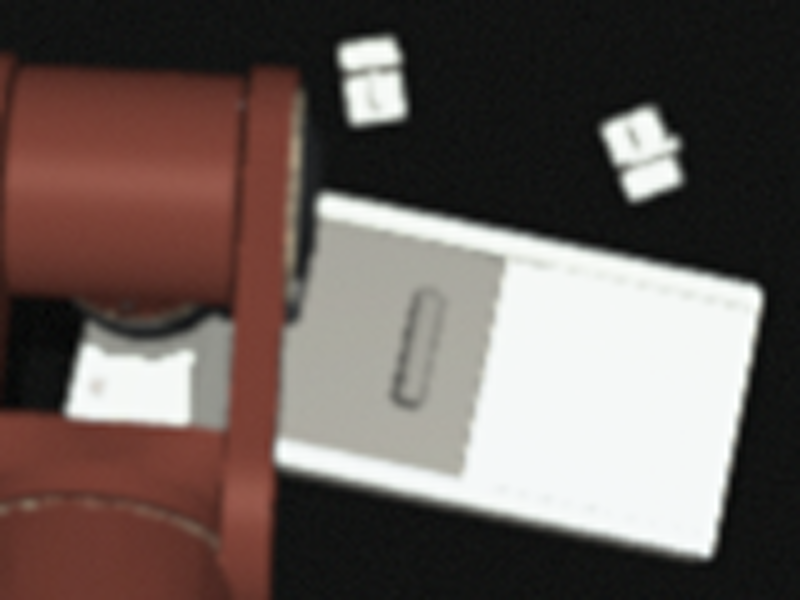

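```bash
python3 -m crank '[{"slide":[-0.002,0.003,0],"rotation":[0,0,0],"fingers":1},{"slide":[-0.004,0.005,0],"rotation":[0,0,0],"fingers":1},{"slide":[-0.004,0.005,0],"rotation":[0,0,0],"fingers":1},{"slide":[-0.004,0.005,0],"rotation":[0,0,0],"fingers":1}]' 40
python3 - <<'E'
from h import *
st()
T=dict(np.load('top5.npz'))
def ct(x,y): return ((x+.5)/5-.5+270,(y+.5)/5-.5+190)
b=lambda X:((X[:2]-C0)@np.c_[AX,AY]).round(4)
print('handle',b((onz(T,ct(435,292),.081)+onz(T,ct(413,405),.081))/2),'before',b((onz(T,ct(635,338),.081)+onz(T,ct(615,447),.081))/2))
print('rear edge',b(onz(T,ct(505,262),.051)),b(onz(T,ct(464,476),.051)))
T0=np.load('top0.npz')['pixels'].astype(int)
S0=np.load('scene0.npz')['pixels'].astype(int);S5=np.load('scene5.npz')['pixels'].astype(int)
for n,(u0,u1,v0,v1),A,B in [('bottle',(115,180,315,400),S0,S5),('jar',(383,416,180,220),S0,S5),('clips',(275,352,275,330),S0,S5),('jar top',(150,195,190,232),T0,T['pixels'].astype(int)),('bottle top',(485,530,245,285),T0,T['pixels'].astype(int))]:
    print(n,np.abs(A-B)[v0:v1,u0:u1].mean().round(2))
E
```

```text
t: 17.3
tool_pos: [0.5719, 0.0483, 0.0891]
eef_rot: [0.105, 0.994, -0.001, -0.0]
ft_force: [0.7, 0.2, 6.1]
grip_width: 0.0114
t 17.3 pos [0.5719 0.0483 0.0891] yaw_y 77.95 F [0.71 0.21 6.1 ] M [-0.056 -0.012  0.007] w 0.0114 q1,6 [-0.045 -1.405] box [ 0.114  -0.0008]
handle [-0.0024  0.0006] before [-0.091   0.0007]
rear edge [-0.0301 -0.0483] [-0.032   0.0484]
bottle 1.43
jar 1.12
clips 1.43
jar top 1.06
bottle top 1.17
```

```bash
python3 - <<'E'
import cv2
im=cv2.imread('pics/wrist4.png')[100:240,180:420]
cv2.imwrite('pics/crop6.png',cv2.convertScaleAbs(cv2.resize(im,None,fx=3.3,fy=3.3,interpolation=cv2.INTER_CUBIC),alpha=1.3))
E
```

```text
(no output)
```

View pics/crop6.png

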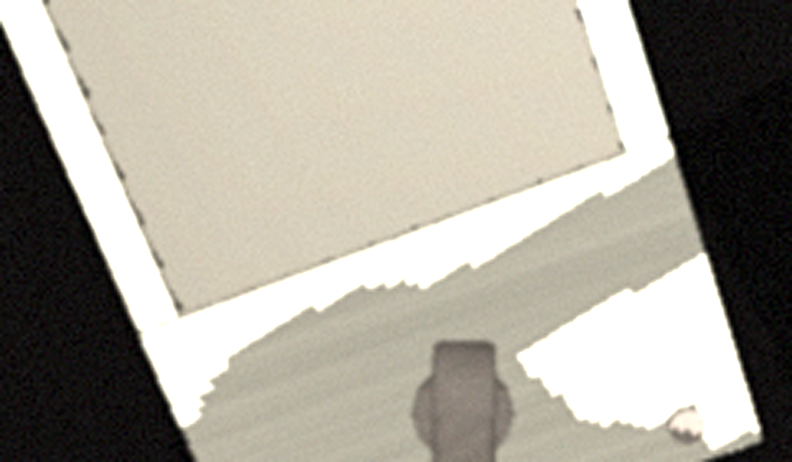

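The cover's front edge sits tight against the clamp block, with no gap along the joint from (180,315) to (625,152) in the crop. The grip is steady with almost no side load, so I'm handing in.

```bash
python3 - <<'E'
from h import *
st(); print(hand_in())
E
```

```text
t 17.3 pos [0.5719 0.0483 0.0891] yaw_y 77.95 F [0.71 0.21 6.1 ] M [-0.056 -0.012  0.007] w 0.0114 q1,6 [-0.045 -1.405] box [ 0.114  -0.0008]
the job is handed in; nothing more can be done
None
```

I slid the cover shut, seated the thumbscrew and backed it off a quarter turn. I handed the job in at 17.3 s with the gripper still holding the wings.

**Cover:** I slid it about 89 mm by its handle until it met the firm stop at about 15 N. The wrist picture shows no gap at the clamp block. The top view puts the handle at -2.4 mm and the rear edge at -31 mm (nominal 0 and -30), within the calibration and pixel error.

**Thumbscrew:** I turned it about 160° clockwise. The moment then rose to 0.9 and 1.5 N·m with the jaws at about -12°, which matches wings along the box. I backed it off until the jaws stood at 77.95°, so the quarter turn is good to within a degree or two.

**Grip at hand-in:** 11.4 mm opening at 40 N, side force under 1 N, about 6 N vertical and about 0.01 N·m about the screw axis.

**Bottle, jar and clips:** before-and-after pictures show no change.

**Disagreements:**
- The first top view put the wings about 164° from the seat, while the wrist views gave 158 to 160°. I used about 160°, and the seat was met where expected.
- The gripper's own readings put the screw axis about 1 mm from the position I worked out from the pictures.

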